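# Set up the watch stand on the wardrobe ledge

### The job

Set up the watch stand: take the post out of the blue organiser and slide it down into the turning metal socket of the dark wooden stand, past the sprung clip, until the brass collar is fully home on the top of the stand and the clip has snapped into its groove, feeling for its off-centre hole without ever forcing the post against the stand. Then, with the post home, set the steel watch gently down around it, lying flat on the stand's top, and let go. Leave everything else on the ledge where it is.

Things in the scene. Friction and masses are not known exactly. Their poses are not given: they have to be found in the camera images.
- stand: Dark brown wooden block, 80 x 80 x 45 mm high, on a 94 mm square steel foot plate, fixed to the ledge; origin: centre of its underside. In a 50 mm round recess in its top sits a bright metal socket, 35 mm square, flush with the top, that turns stiffly (0.08 N m) about the stand's vertical axis. The socket's round vertical hole, 17.5 mm across and 40 mm deep, lies 5 mm off that axis.
- stand_top (a point): Centre of the stand's top face (45 mm above the ledge); z up. The hole's axis is NOT here but 5 mm from it, on whichever side the socket was last turned to, which no reading tells: see it or feel for it.
- plunger (a joint): The clip in the socket: a sprung ball nose (radius 8 mm), 23 mm below the stand's top. Value in m: 0 = nose 4 mm from the hole's axis, in the post's way; grows as the post pushes it aside; about 0.0015 or more on the post's full thickness, below 0.0012 in the groove (post home). Spring 6 N + 2 N per mm; pushing past takes some 2 to 12 N, from when the foot is about 16 mm below the top.
- post: Post, 88 mm tall, 0.14 kg, upright in the organiser. Origin: centre of its foot; z up. From the foot: steel rod 16 mm across, 38 mm long (first 3 mm tapered from 14.4 mm; groove 2 mm deep all round at 10 to 21 mm), brass collar 26 mm across to 42 mm, neck 14 mm across to 64 mm, square pale wooden head 24 x 24 mm to 88 mm, sides along the post's x and y. May go in at any yaw.
- post_collar (a point): On the post's axis at the underside of the brass collar, 38 mm above the foot; level with the stand's top when the post is fully home.
- post_head (a point): Centre of the post's square wooden head (24 x 24 x 24 mm), 76 mm above the foot: where to grip it.
- organiser: Blue plastic block, 80 x 80 x 45 mm high, fixed on the ledge. Origin: centre of its underside; z up. The post stands in the loose round hole (20 mm across, 41 mm deep) in the middle of its top, collar resting on the top, foot 7 mm above the ledge. Two empty narrow slots beside the hole.
- watch: Steel bangle watch: a closed rigid hoop lying flat, 60 mm outside, 53 mm inside, 20 mm high, 0.07 kg. Origin: centre of the hoop at its underside; z is the hoop's axis, up. A round black dial stands out to 35 mm from the centre on its +x side, a thin clasp on its -x side; take it across its y direction, from outside.
- case: Open black clamshell sunglasses case with folded sunglasses in it, 165 x 70 mm, lid standing open to about 96 mm high. Bystander. Origin: centre of underside.
- comb: Wooden hair comb lying flat, 160 x 46 x 6 mm. Bystander.
- dish: Round blue ceramic coin dish, 100 mm across, 28 mm high. Bystander.
- scent: Small amber glass bottle, 36 mm across, 70 mm tall. Bystander.
- balm: Small low jar with a green cap, 44 mm across, 22 mm high. Bystander.
- lotion: Orange plastic bottle, 44 mm across, 75 mm tall. Bystander.
- brush: Dark wooden hairbrush lying flat, about 180 x 40 x 22 mm. Bystander.

How it is judged:
On the way:
1. the post is fully home in the stand, upright, with the clip in its groove (z of post_collar in the frame of stand_top between -0.004 and 0.0018 m and horizontal distance between post_collar and stand_top below 0.008 m and angle between post's own z axis and vertical below 0.06 rad and value of joint plunger below 0.0012 m), for 0.3 s.
At the end, for the whole second after the job is handed in: Post home: collar within 1.8 mm of the stand's top and 8 mm of its centre, tilt under 0.06 rad, clip in the groove (below 0.0012 m). Watch around the post, flat (under 0.08 rad) on the stand's top (within 3 mm), centre within 20 mm of the post's axis; both at rest (all of step 1 and horizontal distance between watch and post_collar below 0.02 m and z of watch in the frame of stand_top between -0.003 and 0.003 m and angle between watch's own z axis and vertical below 0.08 rad and linear speed of each of watch, post below 0.02 m/s); the robot touches nothing.
It fails at once if the post is forced against the stand (contact forces above 50 N in all) (contact force between post and stand above 50 N).
It fails at once if the watch is dropped (moving faster than 0.7 m/s while nothing holds it) (contact force between the fingers and watch below 0.05 N and linear speed of watch above 0.7 m/s).
It fails at once if something else on the ledge is pushed more than 20 mm (distance of any of case, comb, dish, scent, balm, lotion, brush from where it was at the start of the episode above 0.02 m).
It also fails if it takes over 72 s, if anything falls off the work surface, if the arm or the gripper's body presses on something with over 40 N, if the wrist force passes 120 N, or if a joint passes its speed limit or range.

### The arm

A 6-joint arm with a two-finger parallel gripper is mounted at the origin on the work surface. World frame = base frame: x ahead of the robot, y to its left, z up, the work surface at z = 0. Lengths are in m, angles in rad, forces in N, time in s.
With the tool pointing down it reaches from about 0.3 to 0.775 m from the base axis. Payload 14.6 kg.
Tool frame: the origin (TCP) lies at the very end of the fingers, on their centre line; the grasp point (between the pads) lies 19 mm behind it; x points along the fingers, y is the direction in which the jaws open and shut, and the axes are right-handed (so a half turn about x gives the same grasp; the last joint's range is limited). The gripper opens to 94 mm and grips with 3 to 60 N. Pads are 16 mm wide; open, the fingers measure 119 mm over their backs; the gripper's body (75 mm by 177 mm) begins 78 mm behind the grasp point.
Start: joints at [-1.281, 0.3, 1.521, -0, 1.321, -0.067], TCP at [0.192, -0.515, 0.205] pointing down, gripper open.
Joint ranges: [-3.03, 3.03], [-0.79, 2.21], [0.23, 2.52], [-1.04, 4.18], [0, 3.07], [-2.55, 2.55]. Speed limits (rad/s): [2.22, 2.22, 2.57, 3.14, 3.14, 3.14].

### API

Orientations are given as [roll, pitch, yaw] about the fixed x, y, z axes, in that order (R = Rz(yaw) Ry(pitch) Rx(roll)).
In Python, from station import ctrl, viewer, hand_in gives the robot as it stands. The module is installed in compiled form; this text tells all that it offers.
- The arm moves only by the tool play_rows, never from a script. Its argument "deltas" is a list that holds one entry, the list of rows, each a list of 7 numbers: the shift along the tool's x, y, z in mm, then the turn, a rotation vector about the tool's x, y, z in rad, then the finger opening in mm, from 0 to 94. In form: [[[dx, dy, dz, ax, ay, az, gripper], ...]]. A call has 1 to 10 rows; each row shifts and turns the commanded pose from where the row before left it, along the tool's axes as they then stand; what a row does not reach is not made up. A row lasts 1/10 s, in which the tool goes at most 50 mm and 8.59 degrees, less where a joint would pass 70% of its speed; a pose out of reach is approached as far as the arm can. A call with a gripper value outside its range is refused whole. The fingers move at their own pace and stop on an object; "grip_force" is the grip in N (left out, the last holds). Time passes only in rows, so rows that do not move let the fingers close. It gives the time, the measured TCP pose, the force and the opening at its end, in the units of the state.
- ctrl.get_obs(): the state, without advancing time (a new reading comes with each control period).
- viewer.camera(name): name is "side" or "top"; returns a dict with "img" (480x640x3 uint8, red, green, blue), "fx", "fy", "cx", "cy" (pixels), "distortion" ([k1, k2, p1, p2, k3] as OpenCV has them; the pictures are not rectified), "rvec" (rotation vector, rad) and "tvec" (3), from world to camera coordinates, as OpenCV has them. Camera axes: x right, y down, z forward; pixel columns grow to the right and rows downward; lengths in m; the calibration is good to about 2 mm. A picture is of the moment at which its call begins. There is no depth.
- hand_in(): hands the job in, once; it reports no verdict.
The state is a dict: "time_s": time; "qpos": joint angles; "joint_vel": joint speeds; "tau": joint torques, N m; "ee_pos": TCP position; "eef_rot": TCP orientation; "force": force on the tool from outside, world axes, zero at the start; "moment": the same for the moment, N m; "grip_width": finger opening in m.
Only numpy, scipy, OpenCV 4.12 (cv2) and the standard library are available. Lean on these libraries where they do the work, as an engineer would, in place of code of your own. Each camera call takes 0.05 s, during which the arm holds its last target.

## Working session

There is one attempt and no reset: what is moved stays moved. The work goes in short steps, Python scripts to look and compute and a tool call to move; the robot and the scene stay as the last step left them, time stands still between calls to the robot, and variables do not carry over. Pictures are saved under pics/ and viewed, and the job is handed in when it is done.

Besides the shell and the picture viewer there is one more tool, called after "Call:" as name(argument=value, ...), one argument or row to a line, values as JSON. play_rows: Moves the arm, as the interface text tells. Its arguments: {"type":"object","properties":{"deltas":{"type":"array","items":{"type":"array","items":{"type":"array","items":{"type":"number"}}}},"grip_force":{"type":"number"}},"required":["deltas"]}

```bash
mkdir -p pics; cat > h.py <<'E'
import numpy as np, cv2
from station import ctrl, viewer, hand_in
def cam(n,save=None):
    c=viewer.camera(n)
    if save: cv2.imwrite('pics/'+save,c['img'][:,:,::-1])
    return c
def KD(c): return np.array([[c['fx'],0,c['cx']],[0,c['fy'],c['cy']],[0,0,1.]]),np.array(c['distortion'],float)
def ray(c,uv):
    K,D=KD(c); p=cv2.undistortPoints(np.array([[uv]],float),K,D)[0,0]
    R=cv2.Rodrigues(np.array(c['rvec'],float))[0]; t=np.array(c['tvec'],float).ravel()
    return -R.T@t, R.T@np.array([p[0],p[1],1.])
def onz(c,uv,z):
    o,d=ray(c,uv); return o+d*(z-o[2])/d[2]
def proj(c,P):
    K,D=KD(c); return cv2.projectPoints(np.array(P,float).reshape(-1,1,3),np.array(c['rvec'],float),np.array(c['tvec'],float),K,D)[0][:,0]
def st():
    o=ctrl.get_obs(); print({k:np.round(o[k],4).tolist() for k in ['time_s','qpos','ee_pos','eef_rot','force','moment','grip_width']})
    return o
E
python3 - <<'E'
from h import *
st()
for n in ['top','side']:
    c=cam(n,n+'0.png'); print(n,ray(c,(320,240)),c['fx'])
E
```

```text
{'time_s': 0.0, 'qpos': [-1.2806, 0.3005, 1.5216, -0.0, 1.3207, -0.0666], 'ee_pos': [0.192, -0.5151, 0.2049], 'eef_rot': [-1.614, 1.5696, 1.8844], 'force': [0.9536, -0.388, -0.6356], 'moment': [0.0391, 0.004, 0.0282], 'grip_width': 0.0941}
top (array([ 0.48473352, -0.01572103,  0.88991217]), array([ 0.07860334,  0.00243618, -0.99696126])) 435.880788276966
side (array([0.51655593, 0.59928881, 0.72902447]), array([ 0.03209861, -0.68124496, -0.73137869])) 572.6112991061121
```

View pics/top0.png

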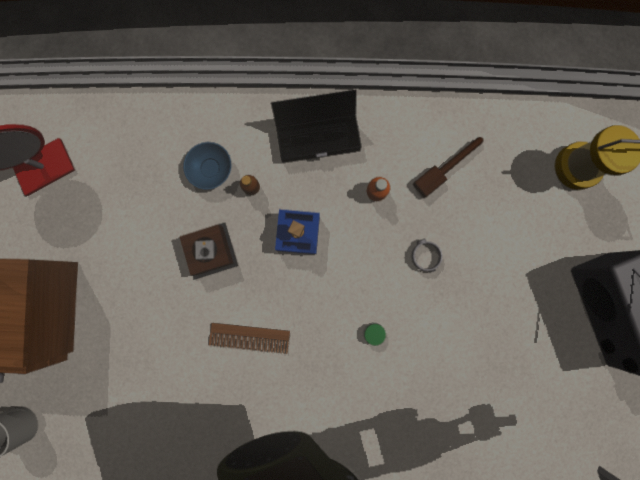

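View pics/side0.png

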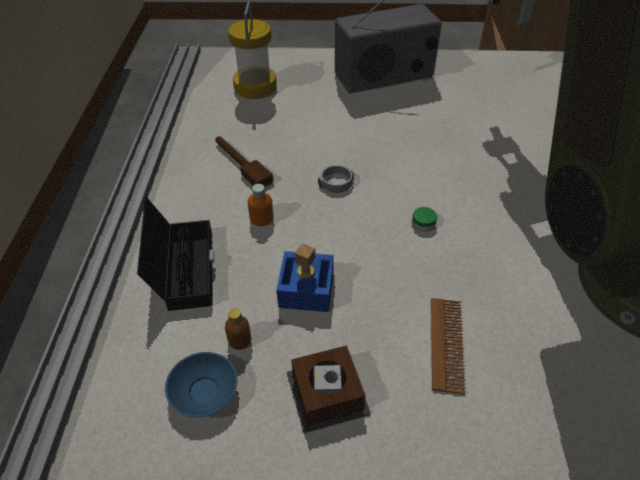

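The top view shows the stand (~207,250), organiser and post (298,232), and watch (426,256). In the side view the stand is at (328,382), the post at (305,258), and the watch at (336,180). Next I'll zoom in on these for measuring.

```bash
python3 - <<'E'
from h import *
def crop(c,x,y,s,f): 
    im=c['img'][y-s:y+s,x-s:x+s,::-1]; return cv2.resize(im,None,fx=f,fy=f,interpolation=cv2.INTER_CUBIC)
t=cam('top');s=cam('side')
a=[crop(t,x,y,30,4.4) for x,y in [(207,250),(298,232),(426,256)]]
b=[crop(s,x,y,44,3) for x,y in [(328,382),(306,270),(336,180)]]
cv2.imwrite('pics/z0.png',np.vstack([np.hstack(a),np.hstack(b)]))
print(a[0].shape,b[0].shape)
for uv in [(207,250)]: print(onz(t,uv,.045))
print(onz(s,(330,377),.045), onz(t,(426,256),.02),onz(s,(336,175),.02),onz(t,(297,229),.095),onz(s,(305,250),.095))
E
```

```text
(264, 264, 3) (264, 264, 3)
[0.52788322 0.20612933 0.045     ]
[0.52331176 0.2116352  0.045     ] [ 0.52484854 -0.22675046  0.02      ] [ 0.52405468 -0.23033949  0.02      ] [0.56688631 0.0287429  0.095     ] [0.56591458 0.02982505 0.095     ]
```

View pics/z0.png

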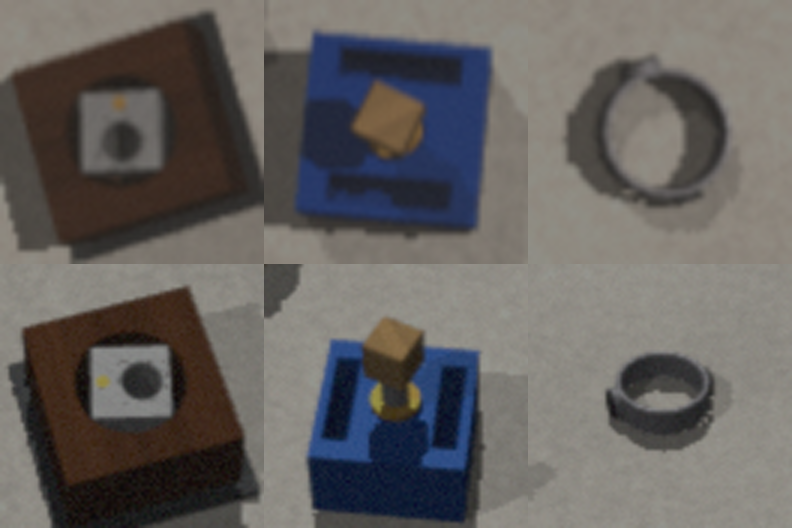

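```bash
python3 - <<'E'
from h import *
def meas(c,u,v,s,mask,z,name):
    F=6
    im=cv2.resize(c['img'][v-s:v+s,u-s:u+s],None,fx=F,fy=F,interpolation=cv2.INTER_CUBIC)
    m=mask(im.astype(int)).astype(np.uint8)
    cs,_=cv2.findContours(m,cv2.RETR_EXTERNAL,cv2.CHAIN_APPROX_NONE)
    k=max(cs,key=cv2.contourArea)[:,0,:].astype(float)
    full=np.array([onz(c,((p[0]+.5)/F-.5+u-s,(p[1]+.5)/F-.5+v-s),z)[:2] for p in k])*1000
    r=cv2.minAreaRect(full.astype(np.float32)); M=cv2.moments(full.astype(np.float32).reshape(-1,1,2))
    print(name,'rect',np.round(r[0],1),np.round(r[1],1),round(r[2],1),'cen',round(M['m10']/M['m00'],1),round(M['m01']/M['m00'],1),'A',round(M['m00']))
    return m,full
for n,soc,org,wat in [('top',(205,250),(298,232),(426,256)),('side',(328,378),(306,280),(336,180))]:
    c=cam(n)
    bright=lambda i:(i.min(2)>95)
    m,full=meas(c,*soc,15,bright,.045,n+' socket')
    # hole: dark within socket hull
    def dark(i):
        h=np.zeros(i.shape[:2],np.uint8); b=bright(i).astype(np.uint8)
        cs,_=cv2.findContours(b,cv2.RETR_EXTERNAL,cv2.CHAIN_APPROX_SIMPLE); k=cv2.convexHull(max(cs,key=cv2.contourArea))
        cv2.fillPoly(h,[k],1); h=cv2.erode(h,np.ones((7,7)))
        return (h>0)&(i.max(2)<85)
    meas(c,*soc,15,dark,.045,n+' hole')
    meas(c,*soc,40,lambda i:((i[:,:,0]>i[:,:,2]*1.5)&(i[:,:,0]>40))|((i.min(2)>95)&False),.045,n+' stand top')
    meas(c,*org,40,lambda i:(i[:,:,2]>i[:,:,0]*1.8)&(i[:,:,2]>110),.045,n+' org top')
    meas(c,*org,40,lambda i:(i[:,:,0]>i[:,:,2]*1.35)&(i[:,:,0]>80),.095,n+' head')
    # rays
    F=8;s=24;u,v=wat
    im=cv2.resize(c['img'][v-s:v+s,u-s:u+s],None,fx=F,fy=F,interpolation=cv2.INTER_CUBIC)
    cv2.imwrite(f'pics/w_{n}.png',np.clip(im[:,:,::-1].astype(float)*1.8,0,255))
a=cv2.imread('pics/w_top.png');b=cv2.imread('pics/w_side.png');cv2.imwrite('pics/w.png',np.hstack([a,b]))
E
```

```text
top socket rect [529.1 212.1] [32.3 33. ] 3.7 cen 531.1 212.3 A 569
top hole rect [524.5 211.2] [17.7 17.4] 46.9 cen 524.4 211.2 A 249
top stand top rect [528.6 210.3] [79.4 82.4] 18.8 cen 528.7 211.1 A 6184Traceback (most recent call last):
  File "<stdin>", line 24, in <module>
  File "<stdin>", line 7, in meas
ValueError: max() iterable argument is empty
```

```bash
cat > m.py <<'E'
from h import *
def meas(c,u,v,s,mask,z,name,F=6):
    im=cv2.resize(c['img'][v-s:v+s,u-s:u+s],None,fx=F,fy=F,interpolation=cv2.INTER_CUBIC)
    m=mask(im.astype(int)).astype(np.uint8)
    cs,_=cv2.findContours(m,cv2.RETR_EXTERNAL,cv2.CHAIN_APPROX_NONE)
    if not cs: print(name,'none',im.reshape(-1,3).max(0)); return
    k=max(cs,key=cv2.contourArea)[:,0,:].astype(float)
    full=np.array([onz(c,((p[0]+.5)/F-.5+u-s,(p[1]+.5)/F-.5+v-s),z)[:2] for p in k])*1000
    r=cv2.minAreaRect(full.astype(np.float32)); M=cv2.moments(full.astype(np.float32).reshape(-1,1,2))
    print(name,'rect',np.round(r[0],1),np.round(r[1],1),round(r[2],1),'cen',round(M['m10']/M['m00'],1),round(M['m01']/M['m00'],1),'A',round(M['m00']))
bright=lambda i:(i.min(2)>95)
def dark(i):
    h=np.zeros(i.shape[:2],np.uint8); b=bright(i).astype(np.uint8)
    cs,_=cv2.findContours(b,cv2.RETR_EXTERNAL,cv2.CHAIN_APPROX_SIMPLE); k=cv2.convexHull(max(cs,key=cv2.contourArea))
    cv2.fillPoly(h,[k],1); h=cv2.erode(h,np.ones((7,7)))
    return (h>0)&(i.max(2)<85)
E
python3 - <<'E'
from m import *
for n,soc,org,wat in [('top',(205,250),(298,232),(426,256)),('side',(328,378),(306,270),(336,180))]:
    c=cam(n)
    meas(c,*soc,18,bright,.045,n+' socket')
    meas(c,*soc,18,dark,.045,n+' hole')
    meas(c,*soc,40,lambda i:((i[:,:,0]>i[:,:,2]*1.5)&(i[:,:,0]>40)),.045,n+' stand top')
    meas(c,*org,40,lambda i:(i[:,:,2]>i[:,:,0]*1.8)&(i[:,:,2]>60),.045,n+' org top')
    hm=lambda i:(i[:,:,0]>i[:,:,2]*1.35)&(i[:,:,0]>70)
    meas(c,*org,40,hm,.095,n+' head')
    for (u,v),s,f in [(wat,24,'w'),(org,40,'o')]:
        im=cv2.resize(c['img'][v-s:v+s,u-s:u+s],(390,390),interpolation=cv2.INTER_CUBIC)
        cv2.imwrite(f'pics/{f}_{n}.png',np.clip(im[:,:,::-1].astype(float)*1.6,0,255))
cv2.imwrite('pics/w.png',np.hstack([cv2.imread(f'pics/w_{n}.png') for n in ('top','side')]))
cv2.imwrite('pics/o.png',np.hstack([cv2.imread(f'pics/o_{n}.png') for n in ('top','side')]))
E
```

```text
top socket rect [528.9 212.2] [32.7 32.9] 4.9 cen 531.0 212.2 A 572
top hole rect [524.5 211.2] [17.7 17.4] 47.0 cen 524.4 211.2 A 250
top stand top rect [528.8 209.4] [79.3 84.6] 18.5 cen 528.6 210.9 A 6193
top org top rect [567.6  31.8] [78.9 79.3] 85.7 cen 567.2 27.7 A 4564
top head rect [565.3  30.2] [27.8 26.7] 62.4 cen 566.5 30.5 A 584
side socket rect [527.1 211.2] [34.9 35.1] 3.5 cen 527.2 211.3 A 1186
side hole rect [522.4 210.9] [17.6 18. ] 2.0 cen 522.4 210.9 A 246
side stand top rect [527.9 212.2] [80.6 80. ] 18.4 cen 527.8 212.1 A 6266
side org top rect [541.9  33.3] [33.7 82.1] 0.1 cen 540.4 32.2 A 2233
side head rect [566.6  31.4] [24.  23.4] 64.3 cen 566.6 31.4 A 524[ WARN:0@2.745] global loadsave.cpp:1063 imwrite_ Unsupported depth image for selected encoder is fallbacked to CV_8U.
```

View pics/w.png

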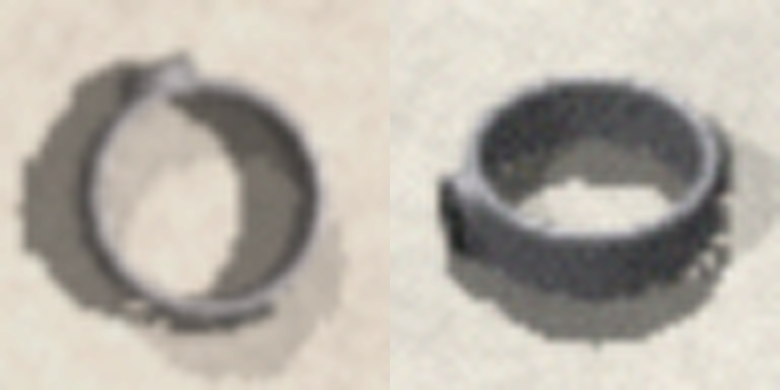

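View pics/o.png

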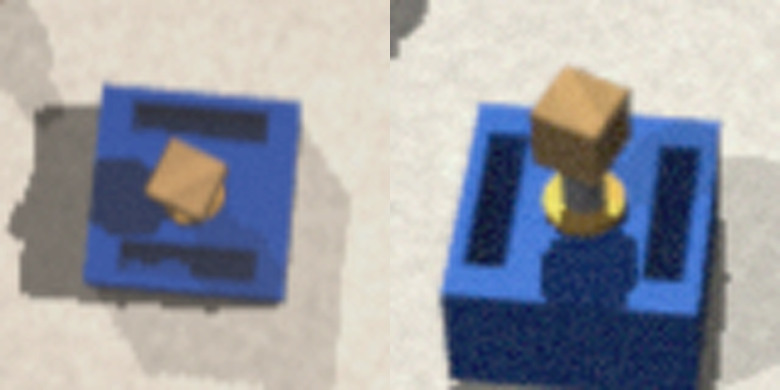

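```bash
python3 - <<'E'
from m import *
from scipy.spatial.transform import Rotation as Ro
k=48/390
for n,wat,x0,pts in [('top',(426,256),0,{'c20':(207,193),'dialL':(135,88,20),'dialR':(190,62,20),'dialmid':(163,75)}),('side',(336,180),390,{'c20':(598-390,160),'dial':(452-390,215,10),'clasp':(724-390,160,15),'dialtop':(68,180,20),'dialbotR':(80,250,2),'left20':(474-390,165,20),'right20':(716-390,150,20)})]:
    c=cam(n)
    for q,p in pts.items():
        z=p[2]/1000 if len(p)>2 else .02
        P=onz(c,((p[0]+.5)*k-.5+wat[0]-24,(p[1]+.5)*k-.5+wat[1]-24),z); print(n,q,np.round(P*1000,1))
# ring fit, top face bright ring: outer contour ellipse in side
o=st(); R=Ro.from_euler('xyz',o['eef_rot']).as_matrix(); print(R.round(3))
E
```

```text
top c20 [ 526.3 -228.9   20. ]
top dialL [ 552. -211.   20.]
top dialR [ 558.6 -224.7   20. ]
top dialmid [ 555.3 -218.    20. ]
side c20 [ 521.8 -229.7   20. ]
side dial [ 555.6 -220.7   10. ]
side clasp [ 492.4 -236.4   15. ]
side dialtop [ 554.2 -221.6   20. ]
side dialbotR [ 551.3 -217.5    2. ]
side left20 [ 550.7 -227.    20. ]
side right20 [ 494.4 -234.1   20. ]
{'time_s': 0.45, 'qpos': [-1.2806, 0.3, 1.5211, -0.0, 1.3207, -0.0666], 'ee_pos': [0.1921, -0.5153, 0.2054], 'eef_rot': [-1.576, 1.5706, 1.9225], 'force': [-0.5526, 0.2588, -0.0352], 'moment': [-0.0244, 0.0439, -0.0174], 'grip_width': 0.0939}
[[-0.     0.349 -0.937]
 [ 0.    -0.937 -0.349]
 [-1.    -0.    -0.   ]]
```

The watch centre is about (524,-229) mm with yaw about 20°. The post head is about (567,31) with its sides at -25.7°, and the hole is about (523.5,211). Moving to above the post first.

Call:
play_rows(
  deltas=[
    [[0, 0, 0, -0.128, 0, 0, 70], [0, 0, 0, -0.128, 0, 0, 70], [0, 0, 0, -0.128, 0, 0, 70], [0, 0, 0, -0.128, 0, 0, 70], [0, 0, 0, -0.128, 0, 0, 70], [0, 0, 0, -0.127, 0, 0, 70], [0, 7, -46, 0, 0, 0, 70], [0, 7, -46, 0, 0, 0, 70], [0, 7, -46, 0, 0, 0, 70], [0, 7, -46, 0, 0, 0, 70]],
  ],
  grip_force=15,
)

```text
time_s: 1.45
ee_pos: [0.2975, -0.36, 0.2055]
eef_rot: [1.249, 1.571, -0.769]
force: [1.0, -0.6, -0.6]
grip_width: 0.0702
```

Call:
play_rows(
  deltas=[
    [[0, 7, -46, 0, 0, 0, 70], [0, 7, -46, 0, 0, 0, 70], [0, 7, -46, 0, 0, 0, 70], [0, 7, -46, 0, 0, 0, 70], [0, 7, -46, 0, 0, 0, 70], [0, 7, -46, 0, 0, 0, 70], [0, 7, -46, 0, 0, 0, 70], [0, 7, -46, 0, 0, 0, 70], [0, 7, -46, 0, 0, 0, 70], [0, 0, 0, 0, 0, 0, 70]],
  ],
)

```text
time_s: 2.45
ee_pos: [0.5343, -0.0116, 0.205]
eef_rot: [-2.516, 1.57, 1.754]
force: [-0.1, -0.7, 0.1]
grip_width: 0.0703
```

```bash
cat >> h.py <<'E'
from scipy.spatial.transform import Rotation as Ro
def to(x,y,z,yaw_y=None):
    "deltas in tool frame (mm) from measured pose to xyz mm; yaw_y: wanted world direction (deg) of tool y, mod 180"
    o=ctrl.get_obs(); R=Ro.from_euler('xyz',o['eef_rot']).as_matrix()
    d=R.T@(np.array([x,y,z])-np.array(o['ee_pos'])*1000)
    yy=np.degrees(np.arctan2(R[1,1],R[0,1]))
    print('t',round(o['time_s'],2),'pos',np.round(np.array(o['ee_pos'])*1000,1),'tooly',round(yy,2),'tilt',np.round(R[:,0],4),'delta',np.round(d,1),'F',np.round(o['force'],2),'M',np.round(o['moment'],3),'w',round(float(o['grip_width'])*1000,2))
    if yaw_y is not None:
        a=(yaw_y-yy+90)%180-90; print('ax',round(-np.radians(a),4))
    return d
E
python3 - <<'E'
from m import *
to(566.7,31,90,-25.7)
s=cam('side','s1.png');t=cam('top','t1.png')
E
```

```text
t 2.45 pos [534.3 -11.6 205. ] tooly -25.37 tilt [-1.e-04  6.e-04 -1.e+00] delta [115.   11.1 -52.3] F [-0.08 -0.73  0.1 ] M [-0.066 -0.096 -0.002] w 70.27
ax 0.0058
```

Call:
play_rows(
  deltas=[
    [[0, 5.5, -26, 0.006, 0, 0, 70], [0, 5.6, -26.3, 0, 0, 0, 70], [30, 0, 0, 0, 0, 0, 70], [30, 0, 0, 0, 0, 0, 60], [30, 0, 0, 0, 0, 0, 60], [15, 0, 0, 0, 0, 0, 60], [0, 0, 0, 0, 0, 0, 60]],
  ],
)

```text
time_s: 3.25
ee_pos: [0.564, 0.0255, 0.0986]
eef_rot: [-1.108, 1.567, -3.133]
force: [0.5, 0.9, 0.6]
grip_width: 0.0601
```

```bash
python3 - <<'E'
from m import *
to(566.7,31,64,-25.7)
s=cam('side','s1.png')
i=s['img'][200:320,240:380,::-1]; cv2.imwrite('pics/s1z.png',cv2.resize(i,None,fx=5,fy=5))
E
```

```text
t 3.25 pos [564.   25.5  98.6] tooly -26.05 tilt [-0.0036 -0.     -1.    ] delta [34.6  0.1 -6.2] F [0.48 0.94 0.59] M [ 0.004 -0.054 -0.073] w 60.12
ax -0.006
```

View pics/s1z.png

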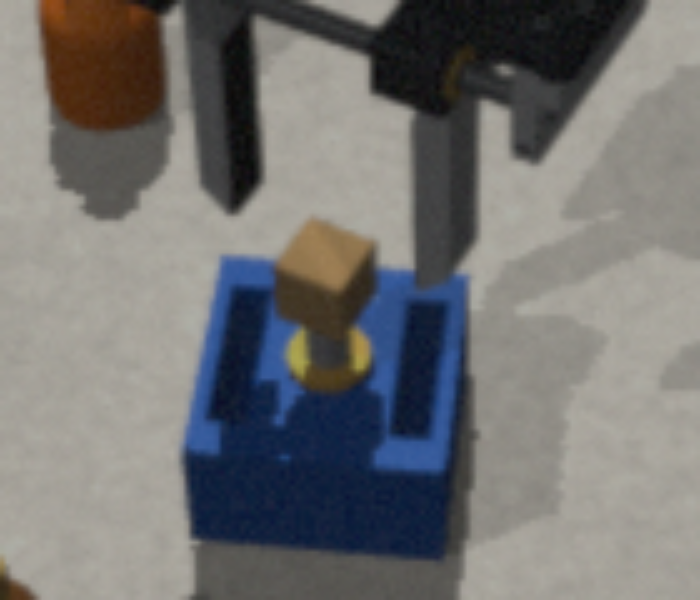

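The head sits between the open jaws, seen at (325,270). Lowering the rest of the way and closing.

Call:
play_rows(
  deltas=[
    [[0, 0, -6, -0.006, 0, 0, 60], [17, 0, 0, 0, 0, 0, 60], [17, 0, 0, 0, 0, 0, 60], [0, 0, 0, 0, 0, 0, 60]],
  ],
)

```text
time_s: 3.7
ee_pos: [0.5676, 0.0323, 0.0659]
eef_rot: [-1.135, 1.569, 3.131]
force: [0.5, 0.3, -0.4]
grip_width: 0.06
```

```bash
python3 - <<'E'
from m import *
to(566.7,31,64,-25.7)
E
```

```text
t 3.7 pos [567.6  32.3  65.9] tooly -25.6 tilt [-0.0014  0.     -1.    ] delta [ 1.9 -0.3  1.6] F [ 0.48  0.28 -0.38] M [-0.091 -0.064 -0.017] w 60.03
ax 0.0017
```

Call:
play_rows(
  deltas=[
    [[1, 0, 1, 0, 0, 0, 40], [0, 0, 0, 0, 0, 0, 20], [0, 0, 0, 0, 0, 0, 10], [0, 0, 0, 0, 0, 0, 10], [0, 0, 0, 0, 0, 0, 10], [0, 0, 0, 0, 0, 0, 10]],
  ],
  grip_force=30,
)

```text
time_s: 4.3
ee_pos: [0.5678, 0.0313, 0.0658]
eef_rot: [2.04, 1.57, 0.022]
force: [-0.3, 0.4, 3.3]
grip_width: 0.0233
```

Call:
play_rows(
  deltas=[
    [[-20, 0, 0, 0, 0, 0, 10], [-20, 0, 0, 0, 0, 0, 10], [-20, 0, 0, 0, 0, 0, 10], [-20, 0, 0, 0, 0, 0, 10], [-10, 0, 0, 0, 0, 0, 10], [0, 0, 0, 0, 0, 0, 10], [0, 0, 0, 0, 0, 0, 10]],
  ],
)

```text
time_s: 5.0
ee_pos: [0.5673, 0.0313, 0.1545]
eef_rot: [-1.123, 1.57, -3.14]
force: [0.2, 0.3, -1.2]
grip_width: 0.0237
```

```bash
python3 - <<'E'
from m import *
to(523.5,211,128,-25.7)
s=cam('side','s2.png')
i=s['img'][150:350,220:420,::-1]; cv2.imwrite('pics/s2z.png',cv2.resize(i,None,fx=3,fy=3))
E
```

```text
t 5.0 pos [567.3  31.3 154.5] tooly -25.61 tilt [-0.0011 -0.     -1.    ] delta [  26.6 -117.1 -143.1] F [ 0.16  0.27 -1.18] M [ 0.036 -0.005  0.035] w 23.67
ax 0.0016
```

View pics/s2z.png

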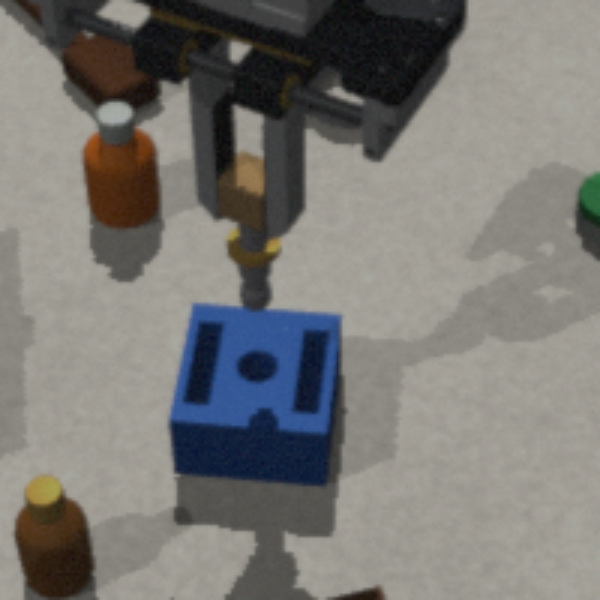

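Call:
play_rows(
  deltas=[
    [[0, -23, -28, 0, 0, 0, 10], [0, -23, -28, 0, 0, 0, 10], [0, -23, -28, 0, 0, 0, 10], [0, -24, -29, 0, 0, 0, 10], [0, -24, -30, 0, 0, 0, 10], [15, 0, 0, 0, 0, 0, 10], [15, 0, 0, 0, 0, 0, 10], [8, 0, 0, 0, 0, 0, 10], [0, 0, 0, 0, 0, 0, 10], [0, 0, 0, 0, 0, 0, 10]],
  ],
)

```text
time_s: 6.05
ee_pos: [0.524, 0.2106, 0.1176]
eef_rot: [-1.031, 1.571, -3.05]
force: [0.6, -0.5, -0.3]
grip_width: 0.0237
```

```bash
python3 - <<'E'
from m import *
to(523.5,211,114,-25.7)
s=cam('side','s3.png'); t=cam('top','t3.png')
i=s['img'][310:430,260:400,::-1]; cv2.imwrite('pics/s3z.png',cv2.resize(i,None,fx=5,fy=5,interpolation=cv2.INTER_CUBIC))
i=t['img'][200:300,150:260,::-1]; cv2.imwrite('pics/t3z.png',cv2.resize(i,None,fx=5,fy=5,interpolation=cv2.INTER_CUBIC))
E
```

```text
t 6.05 pos [524.  210.6 117.6] tooly -25.64 tilt [-1.e-04 -0.e+00 -1.e+00] delta [ 3.6 -0.6 -0.1] F [ 0.65 -0.5  -0.34] M [ 0.02  -0.015  0.003] w 23.67
ax 0.0011
```

View pics/s3z.png

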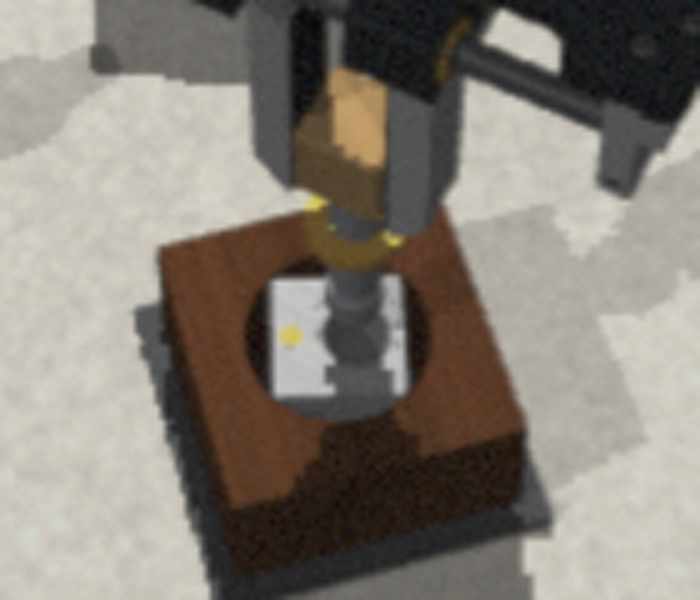

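View pics/t3z.png

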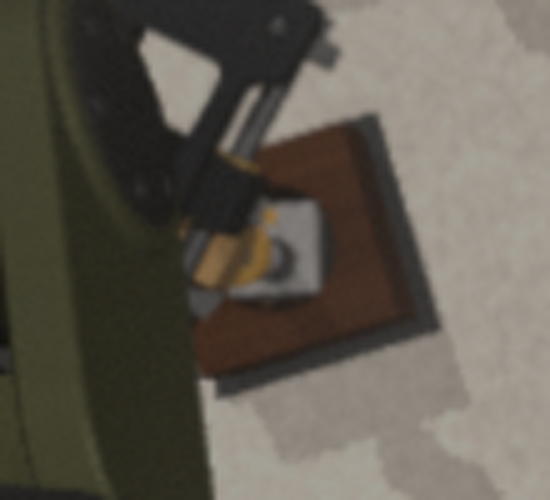

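```bash
python3 - <<'E'
from m import *
s=cam('side')
def z5(P): p=(proj(s,P)-[260,310]+.5)*5-.5; return p.round(0)
zf=.1176-.0588; x,y=.524,.2106
th=np.linspace(0,2*np.pi,72)
for nm,r,h in [('collar bot',.013,.038),('collar top',.013,.042),('rod top',.008,.038),('groove top',.008,.021),('groove bot',.008,.010),('foot',.0072,0)]:
    p=z5(np.c_[x+r*np.cos(th),y+r*np.sin(th),0*th+zf+h]); print(nm,'u',p[:,0].min(),p[:,0].max(),'v',p[:,1].min(),p[:,1].max())
p=z5(np.c_[.5224+.00875*np.cos(th),.2109+.00875*np.sin(th),0*th+.045]);print('hole',p[:,0].min(),p[:,0].max(),p[:,1].min(),p[:,1].max())
i=cv2.resize(s['img'][350:400,310:350,::-1],None,fx=12,fy=12,interpolation=cv2.INTER_CUBIC).astype(float)*1.8
cv2.imwrite('pics/s3zz.png',np.clip(i,0,255).astype(np.uint8))
E
```

```text
collar bot u 299.0 402.0 v 186.0 275.0
collar top u 299.0 402.0 v 178.0 267.0
rod top u 319.0 382.0 v 203.0 258.0
groove top u 319.0 381.0 v 238.0 292.0
groove bot u 319.0 381.0 v 260.0 314.0
foot u 323.0 377.0 v 283.0 331.0
hole 323.0 388.0 306.0 364.0
```

View pics/s3zz.png

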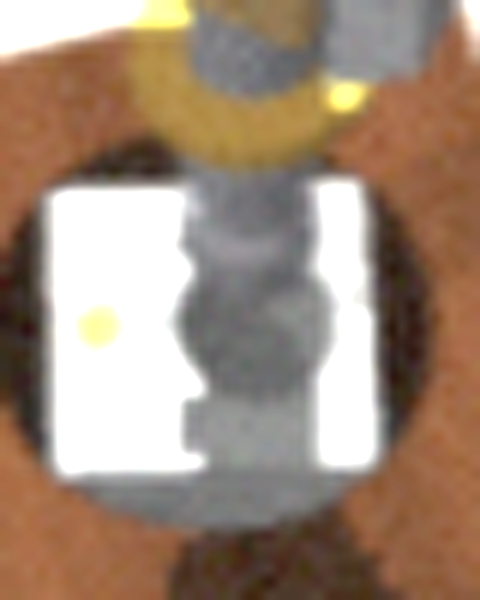

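In the side view the rod is centred over the hole to within about 1 mm in x, but it looks slightly behind it (-y). I'll nudge it and feel downward in small steps.

Call:
play_rows(
  deltas=[
    [[0, -0.9, -0.6, 0, 0, 0, 10], [4, 0, 0, 0, 0, 0, 10], [4, 0, 0, 0, 0, 0, 10], [3, 0, 0, 0, 0, 0, 10], [1, 0, 0, 0, 0, 0, 10], [0.5, 0, 0, 0, 0, 0, 10], [0.5, 0, 0, 0, 0, 0, 10], [0, 0, 0, 0, 0, 0, 10]],
  ],
)

```text
time_s: 7.0
ee_pos: [0.5234, 0.2118, 0.1045]
eef_rot: [2.335, 1.571, 0.318]
force: [-0.6, 0.3, -1.5]
grip_width: 0.0236
```

Call:
play_rows(
  deltas=[
    [[0.5, 0, 0, 0, 0, 0, 10], [0.5, 0, 0, 0, 0, 0, 10], [0, 0, 0, 0, 0, 0, 10]],
  ],
)

```text
time_s: 7.3
ee_pos: [0.5233, 0.2118, 0.1034]
eef_rot: [-1.315, 1.571, 2.951]
force: [0.2, 0.3, -1.8]
grip_width: 0.0237
```

```bash
python3 - <<'E'
from m import *
to(523.4,211.5,102,-25.7)
s=cam('side')
i=cv2.resize(s['img'][340:400,300:360,::-1],None,fx=10,fy=10,interpolation=cv2.INTER_CUBIC).astype(float)*1.6
cv2.imwrite('pics/s4.png',np.clip(i,0,255).astype(np.uint8))
E
```

```text
t 7.3 pos [523.3 211.8 103.4] tooly -25.61 tilt [-0.  0. -1.] delta [1.4 0.2 0.2] F [ 0.22  0.33 -1.8 ] M [-0.033 -0.074 -0.018] w 23.67
ax 0.0015
```

View pics/s4.png

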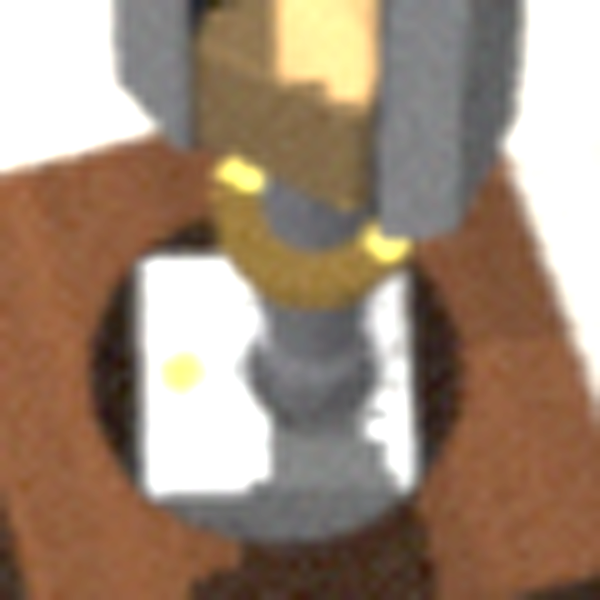

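Call:
play_rows(
  deltas=[
    [[0.5, 0, 0, 0, 0, 0, 10], [0.5, 0, 0, 0, 0, 0, 10], [0, 0, 0, 0, 0, 0, 10]],
  ],
)

```text
time_s: 7.65
ee_pos: [0.5233, 0.2118, 0.1023]
eef_rot: [-0.844, 1.571, -2.862]
force: [0.7, 0.2, -0.7]
grip_width: 0.0236
```

Call:
play_rows(
  deltas=[
    [[0.5, 0, 0, 0, 0, 0, 10], [0.5, 0, 0, 0, 0, 0, 10], [0, 0, 0, 0, 0, 0, 10]],
  ],
)

```text
time_s: 7.95
ee_pos: [0.5233, 0.2117, 0.1013]
eef_rot: [-0.783, 1.571, -2.801]
force: [0.8, -0.9, -0.4]
grip_width: 0.0239
```

Call:
play_rows(
  deltas=[
    [[0.5, 0, 0, 0, 0, 0, 10], [0.5, 0, 0, 0, 0, 0, 10], [0.5, 0, 0, 0, 0, 0, 10], [0.5, 0, 0, 0, 0, 0, 10], [0, 0, 0, 0, 0, 0, 10]],
  ],
)

```text
time_s: 8.45
ee_pos: [0.5233, 0.2117, 0.0994]
eef_rot: [-0.94, 1.571, -2.958]
force: [0.1, 0.3, -1.2]
grip_width: 0.0236
```

Call:
play_rows(
  deltas=[
    [[0.5, 0, 0, 0, 0, 0, 10], [0.5, 0, 0, 0, 0, 0, 10], [0.5, 0, 0, 0, 0, 0, 10], [0, 0, 0, 0, 0, 0, 10]],
  ],
)

```text
time_s: 8.85
ee_pos: [0.5233, 0.2118, 0.0979]
eef_rot: [-0.927, 1.571, -2.945]
force: [0.6, 0.6, -1.7]
grip_width: 0.0239
```

```bash
python3 - <<'E'
from m import *
to(523.4,211.5,102,-25.7)
s=cam('side')
i=cv2.resize(s['img'][340:400,300:360,::-1],None,fx=10,fy=10,interpolation=cv2.INTER_CUBIC).astype(float)*1.6
cv2.imwrite('pics/s5.png',np.clip(i,0,255).astype(np.uint8))
E
```

```text
t 8.85 pos [523.3 211.8  97.9] tooly -25.61 tilt [-1.e-04 -0.e+00 -1.e+00] delta [-4.1  0.2  0.2] F [ 0.62  0.6  -1.67] M [ 0.014 -0.044 -0.033] w 23.88
ax 0.0015
```

View pics/s5.png

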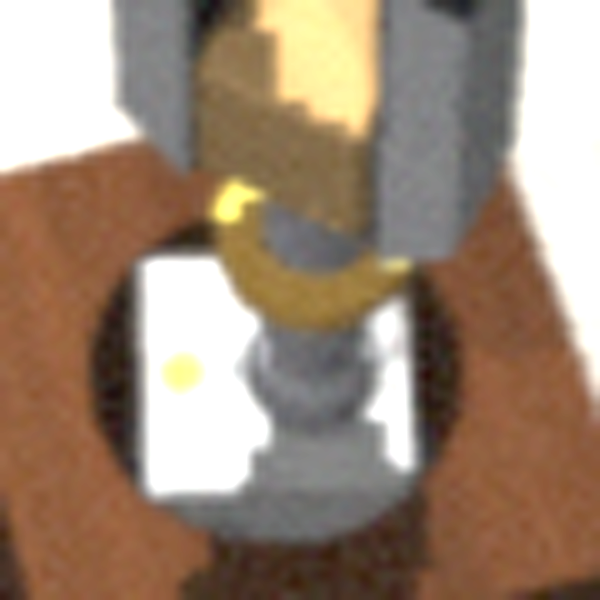

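The rod tip has gone below the near rim and is clipped there at y≈425, with no contact force, so it's in the hole. Continuing down.

Call:
play_rows(
  deltas=[
    [[0.7, 0, 0, 0, 0, 0, 10], [0.7, 0, 0, 0, 0, 0, 10], [0.7, 0, 0, 0, 0, 0, 10], [0.7, 0, 0, 0, 0, 0, 10], [0, 0, 0, 0, 0, 0, 10]],
  ],
)

```text
time_s: 9.4
ee_pos: [0.5233, 0.2118, 0.095]
eef_rot: [-0.85, 1.571, -2.867]
force: [-1.1, 0.6, -0.7]
grip_width: 0.0234
```

Call:
play_rows(
  deltas=[
    [[0.7, 0, 0, 0, 0, 0, 10], [0.7, 0, 0, 0, 0, 0, 10], [0.7, 0, 0, 0, 0, 0, 10], [0.7, 0, 0, 0, 0, 0, 10], [0, 0, 0, 0, 0, 0, 10]],
  ],
)

```text
time_s: 9.9
ee_pos: [0.5233, 0.2118, 0.0922]
eef_rot: [-0.78, 1.571, -2.798]
force: [0.9, 0.7, -1.5]
grip_width: 0.0238
```

```bash
python3 -c "
from m import *
to(523.4,211.5,66,-25.7)"
```

```text
t 9.9 pos [523.3 211.8  92.2] tooly -25.61 tilt [-2.e-04 -1.e-04 -1.e+00] delta [26.2  0.2  0.2] F [ 0.92  0.74 -1.47] M [-0.051 -0.048  0.015] w 23.78
ax 0.0015
```

Call:
play_rows(
  deltas=[
    [[1, 0, 0, 0, 0, 0, 10], [1, 0, 0, 0, 0, 0, 10], [1, 0, 0, 0, 0, 0, 10], [0.5, 0, 0, 0, 0, 0, 10], [0, 0, 0, 0, 0, 0, 10]],
  ],
)

```text
time_s: 10.4
ee_pos: [0.5233, 0.2117, 0.0888]
eef_rot: [-0.586, 1.571, -2.604]
force: [-0.2, -0.9, -1.5]
grip_width: 0.0237
```

Call:
play_rows(
  deltas=[
    [[0.7, 0, 0, 0, 0, 0, 10], [0.7, 0, 0, 0, 0, 0, 10], [0.7, 0, 0, 0, 0, 0, 10], [0, 0, 0, 0, 0, 0, 10]],
  ],
)

```text
time_s: 10.8
ee_pos: [0.5233, 0.2118, 0.0867]
eef_rot: [-0.93, 1.571, -2.948]
force: [0.3, 0.2, -1.8]
grip_width: 0.0239
```

Call:
play_rows(
  deltas=[
    [[0.7, 0, 0, 0, 0, 0, 10], [0.7, 0, 0, 0, 0, 0, 10], [0.7, 0, 0, 0, 0, 0, 10], [0, 0, 0, 0, 0, 0, 10]],
  ],
)

```text
time_s: 11.2
ee_pos: [0.5235, 0.2119, 0.085]
eef_rot: [2.457, 1.57, 0.439]
force: [-0.9, 0.2, 3.1]
grip_width: 0.0242
```

```bash
python3 -c "
from m import *
to(523.4,211.5,66,-25.7)"
```

```text
t 11.2 pos [523.5 211.9  85. ] tooly -25.61 tilt [ 6.e-04  3.e-04 -1.e+00] delta [19.   0.   0.4] F [-0.91  0.16  3.09] M [-0.015  0.281 -0.026] w 24.18
ax 0.0016
```

The clip starts resisting at Fz≈+3 N, at the height expected. Pushing past gently with a firmer grip.

Call:
play_rows(
  deltas=[
    [[0.5, 0, 0, 0, 0, 0, 10], [0.5, 0, 0, 0, 0, 0, 10], [0, 0, 0, 0, 0, 0, 10]],
  ],
  grip_force=45,
)

```text
time_s: 11.5
ee_pos: [0.5237, 0.212, 0.0845]
eef_rot: [2.422, 1.57, 0.404]
force: [-2.7, -0.1, 9.6]
grip_width: 0.0233
```

Call:
play_rows(
  deltas=[
    [[0.5, 0, 0, 0, 0, 0, 10], [0.5, 0, 0, 0, 0, 0, 10], [0, 0, 0, 0, 0, 0, 10]],
  ],
)

```text
time_s: 11.8
ee_pos: [0.5239, 0.2121, 0.0841]
eef_rot: [2.436, 1.569, 0.418]
force: [-3.8, -0.3, 13.7]
grip_width: 0.0238
```

```bash
python3 -c "
from m import *
to(523.4,211.5,66,-25.7)"
```

```text
t 11.8 pos [523.9 212.1  84.1] tooly -25.61 tilt [ 1.8e-03  8.0e-04 -1.0e+00] delta [18.1 -0.2  0.8] F [-3.8  -0.25 13.74] M [-0.088  0.795 -0.036] w 23.77
ax 0.0016
```

Fz/Fx is steep (13.7 vs 3.8 N), which suggests the post sits slightly toward the nose (+x). I'll ease off, shift -x by about 1 mm, and try again.

Call:
play_rows(
  deltas=[
    [[-2, 0, 0, 0, 0, 0, 10], [-1.5, 0, 0, 0, 0, 0, 10], [0, -0.5, 0.25, 0, 0, 0, 10], [0, -0.5, 0.25, 0, 0, 0, 10], [0, 0, 0, 0, 0, 0, 10]],
  ],
)

```text
time_s: 12.3
ee_pos: [0.5223, 0.2117, 0.086]
eef_rot: [1.811, 1.57, -0.207]
force: [2.2, 0.5, -1.6]
grip_width: 0.0237
```

```bash
python3 -c "
from m import *
to(523.4,211.5,66,-25.7)"
```

```text
t 12.3 pos [522.3 211.7  86. ] tooly -25.61 tilt [ 3.e-04 -1.e-04 -1.e+00] delta [20.   1.  -0.3] F [ 2.2   0.49 -1.57] M [-0.065 -0.389  0.021] w 23.72
ax 0.0015
```

Call:
play_rows(
  deltas=[
    [[0.5, 0.2, -0.1, 0, 0, 0, 10], [0.5, 0, 0, 0, 0, 0, 10], [0.5, 0, 0, 0, 0, 0, 10], [0.5, 0, 0, 0, 0, 0, 10], [0, 0, 0, 0, 0, 0, 10]],
  ],
)

```text
time_s: 12.8
ee_pos: [0.5224, 0.2118, 0.0842]
eef_rot: [-1.961, 1.571, 2.305]
force: [-0.4, -0.1, 3.4]
grip_width: 0.0239
```

Call:
play_rows(
  deltas=[
    [[0.5, 0, 0, 0, 0, 0, 10], [0.5, 0, 0, 0, 0, 0, 10], [0, 0, 0, 0, 0, 0, 10]],
  ],
)

```text
time_s: 13.1
ee_pos: [0.5224, 0.2119, 0.0834]
eef_rot: [-2.872, 1.571, 1.393]
force: [-1.1, 1.1, 5.8]
grip_width: 0.0237
```

```bash
python3 -c "
from m import *
to(523.4,211.5,66,-25.7)"
```

```text
t 13.1 pos [522.4 211.9  83.4] tooly -25.61 tilt [ 0.e+00  2.e-04 -1.e+00] delta [17.4  1.  -0.1] F [-1.13  1.06  5.82] M [0.082 0.509 0.034] w 23.69
ax 0.0016
```

Much easier now: it's lower at 5.8 N. Continuing.

Call:
play_rows(
  deltas=[
    [[0.5, 0, 0, 0, 0, 0, 10], [0.5, 0, 0, 0, 0, 0, 10], [0, 0, 0, 0, 0, 0, 10]],
  ],
)

```text
time_s: 13.4
ee_pos: [0.5224, 0.2119, 0.0825]
eef_rot: [-2.996, 1.571, 1.269]
force: [-1.5, 0.3, 5.9]
grip_width: 0.0237
```

Call:
play_rows(
  deltas=[
    [[0.5, 0, 0, 0, 0, 0, 10], [0.5, 0, 0, 0, 0, 0, 10], [0, 0, 0, 0, 0, 0, 10]],
  ],
)

```text
time_s: 13.7
ee_pos: [0.5225, 0.2119, 0.0815]
eef_rot: [2.96, 1.57, 0.942]
force: [-1.8, 0.8, 5.3]
grip_width: 0.0233
```

```bash
python3 -c "
from m import *
to(523.4,211.5,66,-25.7)"
```

```text
t 13.7 pos [522.5 211.9  81.5] tooly -25.61 tilt [ 2.e-04  3.e-04 -1.e+00] delta [15.5  1.  -0. ] F [-1.79  0.82  5.34] M [0.138 0.395 0.006] w 23.34
ax 0.0016
```

Call:
play_rows(
  deltas=[
    [[0.7, 0, 0, 0, 0, 0, 10], [0.7, 0, 0, 0, 0, 0, 10], [0.7, 0, 0, 0, 0, 0, 10], [0.7, 0, 0, 0, 0, 0, 10], [0, 0, 0, 0, 0, 0, 10]],
  ],
)

```text
time_s: 14.2
ee_pos: [0.5225, 0.2118, 0.0786]
eef_rot: [2.394, 1.571, 0.376]
force: [-0.3, 0.7, 4.3]
grip_width: 0.0237
```

Call:
play_rows(
  deltas=[
    [[0.7, 0, 0, 0, 0, 0, 10], [0.7, 0, 0, 0, 0, 0, 10], [0.7, 0, 0, 0, 0, 0, 10], [0.7, 0, 0, 0, 0, 0, 10], [0, 0, 0, 0, 0, 0, 10]],
  ],
)

```text
time_s: 14.7
ee_pos: [0.5226, 0.2118, 0.076]
eef_rot: [2.453, 1.57, 0.435]
force: [-1.8, 0.1, 6.2]
grip_width: 0.0234
```

Call:
play_rows(
  deltas=[
    [[0.7, 0, 0, 0, 0, 0, 10], [0.7, 0, 0, 0, 0, 0, 10], [0.7, 0, 0, 0, 0, 0, 10], [0.7, 0, 0, 0, 0, 0, 10], [0, 0, 0, 0, 0, 0, 10]],
  ],
)

```text
time_s: 15.2
ee_pos: [0.5225, 0.2119, 0.0732]
eef_rot: [2.503, 1.57, 0.485]
force: [-1.5, 0.1, 7.8]
grip_width: 0.0241
```

```bash
python3 -c "
from m import *
to(523.4,211.5,66,-25.7)"
```

```text
t 15.2 pos [522.5 211.9  73.2] tooly -25.61 tilt [ 4.e-04  2.e-04 -1.e+00] delta [ 7.2  0.9 -0. ] F [-1.5   0.06  7.83] M [-0.08   0.485 -0.007] w 24.06
ax 0.0016
```

Call:
play_rows(
  deltas=[
    [[0.7, 0, 0, 0, 0, 0, 10], [0.7, 0, 0, 0, 0, 0, 10], [0.7, 0, 0, 0, 0, 0, 10], [0.7, 0, 0, 0, 0, 0, 10], [0, 0, 0, 0, 0, 0, 10]],
  ],
)

```text
time_s: 15.7
ee_pos: [0.5225, 0.2118, 0.0701]
eef_rot: [2.596, 1.57, 0.578]
force: [0.1, 0.3, 3.2]
grip_width: 0.0238
```

Call:
play_rows(
  deltas=[
    [[0.5, 0, 0, 0, 0, 0, 10], [0.5, 0, 0, 0, 0, 0, 10], [0.5, 0, 0, 0, 0, 0, 10], [0.5, 0, 0, 0, 0, 0, 10], [0, 0, 0, 0, 0, 0, 10]],
  ],
)

```text
time_s: 16.2
ee_pos: [0.5225, 0.2118, 0.0679]
eef_rot: [2.491, 1.571, 0.473]
force: [0.5, 1.2, 2.8]
grip_width: 0.0239
```

```bash
python3 -c "
from m import *
to(523.4,211.5,66,-25.7)
s=cam('side')
i=cv2.resize(s['img'][340:400,300:360,::-1],None,fx=10,fy=10,interpolation=cv2.INTER_CUBIC).astype(float)*1.6
cv2.imwrite('pics/s6.png',np.clip(i,0,255).astype(np.uint8))"
```

```text
t 16.2 pos [522.5 211.8  67.9] tooly -25.61 tilt [ 2.e-04  1.e-04 -1.e+00] delta [ 2.   0.9 -0.1] F [0.46 1.15 2.84] M [0.032 0.022 0.055] w 23.85
ax 0.0015
```

View pics/s6.png

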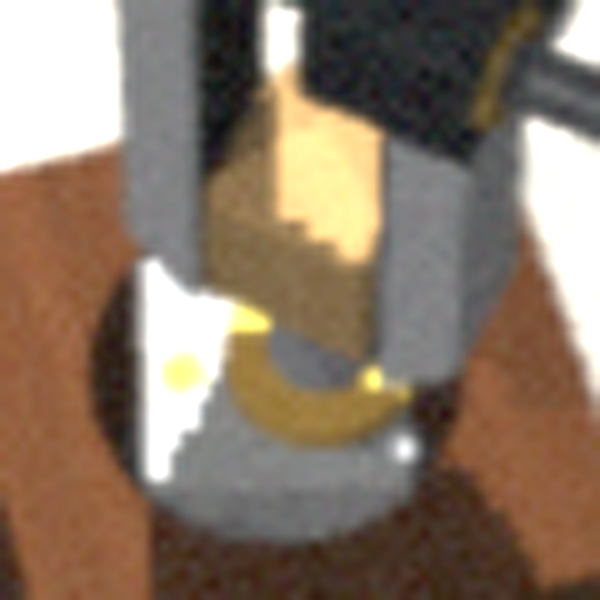

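The force has dropped, so the nose is entering the groove; the collar is almost down (front edge at y≈445). Final lowering.

Call:
play_rows(
  deltas=[
    [[0.5, 0, 0, 0, 0, 0, 10], [0.5, 0, 0, 0, 0, 0, 10], [0.5, 0, 0, 0, 0, 0, 10], [0, 0, 0, 0, 0, 0, 10]],
  ],
)

```text
time_s: 16.65
ee_pos: [0.5226, 0.2118, 0.0665]
eef_rot: [2.331, 1.571, 0.313]
force: [0.5, 0.5, 3.1]
grip_width: 0.0236
```

Call:
play_rows(
  deltas=[
    [[0.5, 0, 0, 0, 0, 0, 10], [0.5, 0, 0, 0, 0, 0, 10], [0, 0, 0, 0, 0, 0, 10]],
  ],
)

```text
time_s: 16.95
ee_pos: [0.5226, 0.2118, 0.0658]
eef_rot: [2.262, 1.57, 0.245]
force: [-0.4, -0.7, 6.4]
grip_width: 0.024
```

```bash
python3 -c "
from m import *
to(523.4,211.5,65.8,-25.7)"
```

```text
t 16.95 pos [522.6 211.8  65.8] tooly -25.61 tilt [ 4.e-04  1.e-04 -1.e+00] delta [-0.   0.9 -0.1] F [-0.39 -0.7   6.39] M [ 0.033  0.247 -0.016] w 23.98
ax 0.0016
```

Call:
play_rows(
  deltas=[
    [[0.5, 0, 0, 0, 0, 0, 10], [0.5, 0, 0, 0, 0, 0, 10], [0, 0, 0, 0, 0, 0, 10]],
  ],
)

```text
time_s: 17.25
ee_pos: [0.5227, 0.2119, 0.0656]
eef_rot: [2.386, 1.57, 0.369]
force: [-5.6, -2.0, 16.7]
grip_width: 0.0234
```

```bash
python3 -c "
from m import *
to(523.4,211.5,65.8,-25.7)
s=cam('side')
i=cv2.resize(s['img'][340:400,300:360,::-1],None,fx=10,fy=10,interpolation=cv2.INTER_CUBIC).astype(float)*1.6
cv2.imwrite('pics/s7.png',np.clip(i,0,255).astype(np.uint8))
th=np.linspace(0,2*np.pi,72)
for z in (.045,.046,.047):
  p=(proj(s,np.c_[.5222+.013*np.cos(th),.2108+.013*np.sin(th),0*th+z])-[300,340]+.5)*10-.5;print(z,p.min(0),p.max(0))"
```

```text
t 17.25 pos [522.7 211.9  65.6] tooly -25.61 tilt [ 8.e-04  3.e-04 -1.e+00] delta [-0.2  0.8  0. ] F [-5.57 -1.98 16.66] M [-0.242  1.176  0.034] w 23.44
ax 0.0016
0.045 [215.77320306 283.34904397] [410.30015894 457.05147654]
0.046 [215.73232024 279.51229459] [410.44605025 453.29512039]
0.047 [215.69135823 275.66823455] [410.59221807 449.53143188]
```

View pics/s7.png

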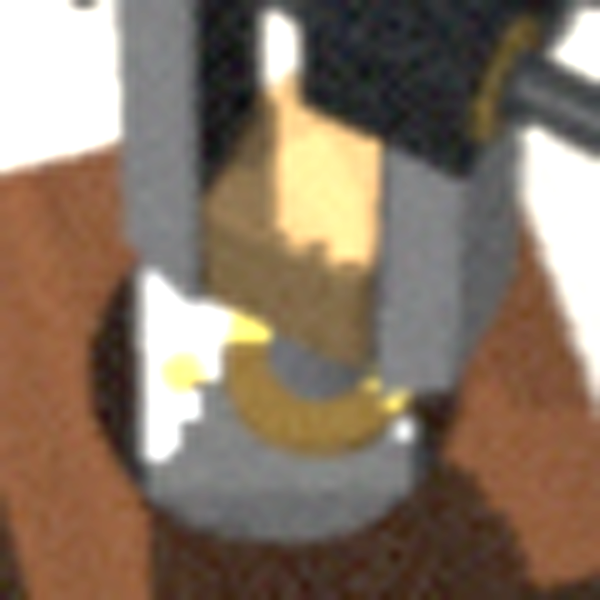

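The collar is seated: contact is hard, TCP z=65.6 mm against 65.8 mm at the grip, and its front edge at y≈457 matches z=45 mm. Unloading, releasing and lifting.

Call:
play_rows(
  deltas=[
    [[-0.7, 0, 0, 0, 0, 0, 10], [-0.7, 0, 0, 0, 0, 0, 10], [0, 0, 0, 0, 0, 0, 10], [0, 0, 0, 0, 0, 0, 30], [0, 0, 0, 0, 0, 0, 60], [0, 0, 0, 0, 0, 0, 60], [0, 0, 0, 0, 0, 0, 60], [0, 0, 0, 0, 0, 0, 60]],
  ],
)

```text
time_s: 18.1
ee_pos: [0.5224, 0.2117, 0.0658]
eef_rot: [-0.845, 1.571, -2.863]
force: [-0.2, 0.1, 0.4]
grip_width: 0.058
```

Call:
play_rows(
  deltas=[
    [[-10, 0, 0, 0, 0, 0, 60], [-20, 0, 0, 0, 0, 0, 60], [-30, 0, 0, 0, 0, 0, 60], [-40, 0, 0, 0, 0, 0, 60], [-40, 0, 0, 0, 0, 0, 60], [0, 0, 0, 0, 0, 0, 60]],
  ],
)

```text
time_s: 18.7
ee_pos: [0.5242, 0.2124, 0.2122]
eef_rot: [2.338, 1.561, 0.32]
force: [0.6, -0.4, 0.2]
grip_width: 0.0599
```

```bash
python3 -c "
from m import *
to(524,-229,205,-70)
s=cam('side')
i=cv2.resize(s['img'][310:430,260:400,::-1],None,fx=5,fy=5,interpolation=cv2.INTER_CUBIC).astype(float)*1.6
cv2.imwrite('pics/s8.png',np.clip(i,0,255).astype(np.uint8))"
```

```text
t 18.7 pos [524.2 212.4 212.2] tooly -25.61 tilt [ 0.0089  0.0029 -1.    ] delta [  5.9 190.6 398.1] F [ 0.6  -0.43  0.19] M [ 0.017 -0.106  0.029] w 59.93
ax 0.7748
```

View pics/s8.png

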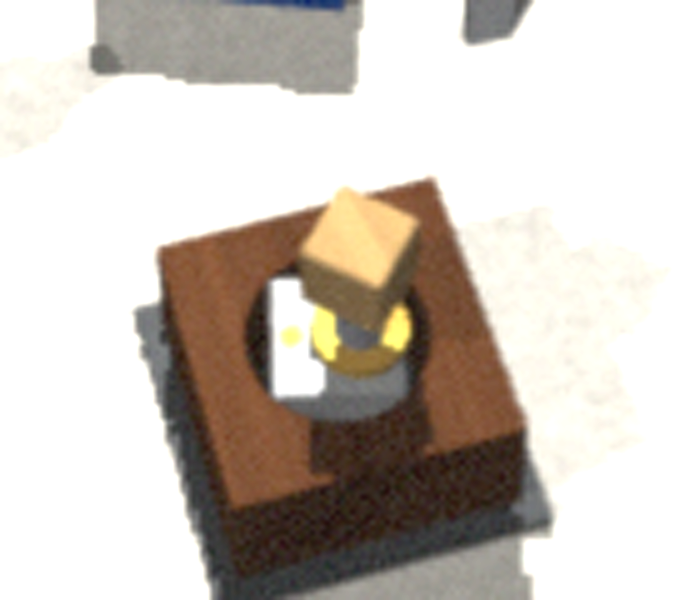

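The post stands seated, with the collar flat on the socket at (360,335). On to the watch.

Call:
play_rows(
  deltas=[
    [[0, 21, 44, 0, 0, 0, 94], [0, 21, 44, 0, 0, 0, 94], [0, 21, 44, 0, 0, 0, 94], [0, 21, 44, 0, 0, 0, 94], [0, 21, 44, 0, 0, 0, 94], [0, 21, 44, 0, 0, 0, 94], [0, 21, 44, 0, 0, 0, 94], [0, 21, 44, 0, 0, 0, 94], [0, 21, 44, 0, 0, 0, 94], [0, 0, 0, 0.128, 0, 0, 94]],
  ],
  grip_force=10,
)

```text
time_s: 19.75
ee_pos: [0.5205, -0.2316, 0.2045]
eef_rot: [-1.113, 1.569, 3.021]
force: [1.1, 0.6, 0.4]
grip_width: 0.0939
```

Call:
play_rows(
  deltas=[
    [[0, 0, 0, 0.13, 0, 0, 94], [0, 0, 0, 0.13, 0, 0, 94], [0, 0, 0, 0.13, 0, 0, 94], [0, 0, 0, 0.13, 0, 0, 94], [0, 0, 0, 0.127, 0, 0, 94], [0, 0, 0, 0, 0, 0, 94], [0, 0, 0, 0, 0, 0, 94]],
  ],
)

```text
time_s: 20.45
ee_pos: [0.5215, -0.2269, 0.2053]
eef_rot: [-0.855, 1.57, 2.639]
force: [0.2, 0.7, 0.0]
grip_width: 0.0938
```

```bash
python3 -c "
from m import *
to(524,-229,105,-70)
s=cam('side','s9.png')"
```

```text
t 20.45 pos [ 521.5 -226.9  205.3] tooly -69.8 tilt [-9.e-04  5.e-04 -1.e+00] delta [100.3   2.9  -1.7] F [0.2  0.71 0.02] M [ 0.015 -0.007  0.039] w 93.81
ax 0.0036
```

View pics/s9.png

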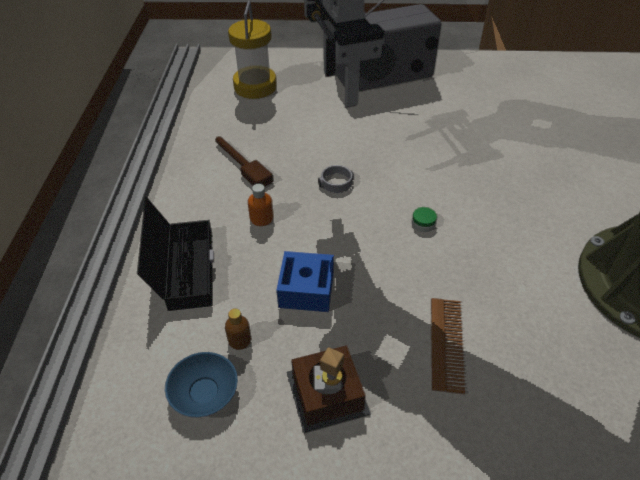

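Call:
play_rows(
  deltas=[
    [[10, 2.9, -1.7, 0, 0, 0, 94], [30, 0, 0, 0, 0, 0, 94], [30, 0, 0, 0, 0, 0, 94], [30, 0, 0, 0, 0, 0, 94], [30, 0, 0, 0, 0, 0, 94], [20, 0, 0, 0, 0, 0, 94], [0, 0, 0, 0, 0, 0, 94], [0, 0, 0, 0, 0, 0, 94]],
  ],
)

```text
time_s: 21.3
ee_pos: [0.5244, -0.2293, 0.056]
eef_rot: [-0.84, 1.571, 2.651]
force: [0.6, 0.3, -0.1]
grip_width: 0.0942
```

```bash
python3 -c "
from m import *
to(524,-229,5.5,-70)
s=cam('side')
i=cv2.resize(s['img'][110:230,270:410,::-1],None,fx=5,fy=5,interpolation=cv2.INTER_CUBIC)
cv2.imwrite('pics/s10.png',i)"
```

```text
t 21.3 pos [ 524.4 -229.3   56. ] tooly -69.97 tilt [-2.e-04  1.e-04 -1.e+00] delta [50.5 -0.4  0.3] F [ 0.59  0.3  -0.11] M [ 0.011 -0.049 -0.004] w 94.17
ax 0.0006
```

View pics/s10.png

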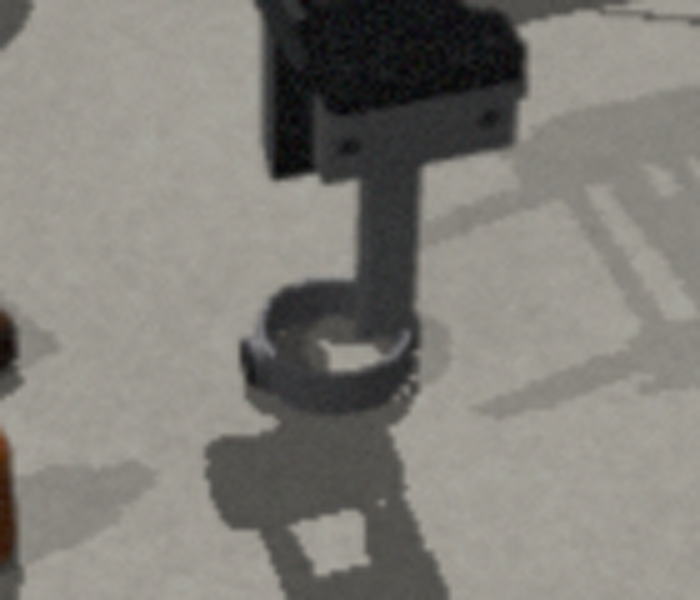

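The near finger hangs clear in front of the hoop (tip at ~(385,335), still 56 mm up). Going down and gripping gently.

Call:
play_rows(
  deltas=[
    [[20, 0, 0, 0, 0, 0, 94], [15, 0, 0, 0, 0, 0, 94], [10, 0, 0, 0, 0, 0, 94], [5, 0, 0, 0, 0, 0, 94], [0, 0, 0, 0, 0, 0, 94], [0, 0, 0, 0, 0, 0, 80], [0, 0, 0, 0, 0, 0, 66], [0, 0, 0, 0, 0, 0, 50], [0, 0, 0, 0, 0, 0, 50], [0, 0, 0, 0, 0, 0, 50]],
  ],
  grip_force=12,
)

```text
time_s: 22.35
ee_pos: [0.5244, -0.2293, 0.0061]
eef_rot: [2.208, 1.57, -0.584]
force: [-0.0, -0.3, 2.1]
grip_width: 0.0605
```

Call:
play_rows(
  deltas=[
    [[0, 0, 0, 0, 0, 0, 50], [0, 0, 0, 0, 0, 0, 50], [-10, 0, 0, 0, 0, 0, 50], [-20, 0, 0, 0, 0, 0, 50], [-20, 0, 0, 0, 0, 0, 50], [0, 0, 0, 0, 0, 0, 50]],
  ],
)

```text
time_s: 22.95
ee_pos: [0.5255, -0.2298, 0.0587]
eef_rot: [2.331, 1.566, -0.462]
force: [0.3, 0.4, -1.1]
grip_width: 0.0602
```

```bash
python3 -c "
from m import *
to(522.5,211.5,180,-70)
s=cam('side');t=cam('top')
i=cv2.resize(s['img'][110:230,270:410,::-1],None,fx=4,fy=4,interpolation=cv2.INTER_CUBIC)
j=cv2.resize(t['img'][200:320,360:440,::-1],None,fx=4,fy=4,interpolation=cv2.INTER_CUBIC)
cv2.imwrite('pics/s11.png',np.clip(np.hstack([i,j[:,:240]])*1.4,0,255).astype(np.uint8))"
```

```text
t 22.95 pos [ 525.5 -229.8   58.7] tooly -70.02 tilt [ 0.0039 -0.0019 -1.    ] delta [-122.1 -415.3 -148.4] F [ 0.29  0.4  -1.14] M [-0.024  0.04   0.029] w 60.19
ax -0.0003
```

View pics/s11.png

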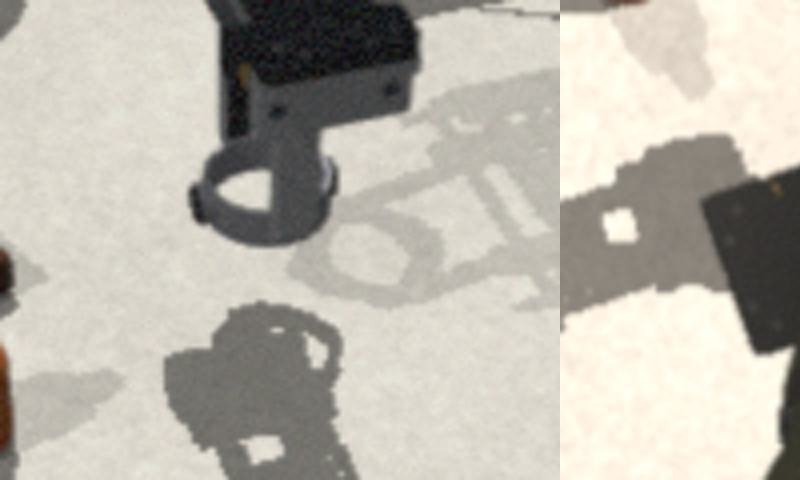

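Watch gripped at 60.2 mm across and held flat. Lifting it over to the stand.

Call:
play_rows(
  deltas=[
    [[-25, 0, 0, 0, 0, 0, 50], [-35, 0, 0, 0, 0, 0, 50], [-32, 0, 0, 0, 0, 0, 50], [0, -38, -13.5, 0, 0, 0, 50], [0, -38, -13.5, 0, 0, 0, 50], [0, -38, -13.5, 0, 0, 0, 50], [0, -38, -13.5, 0, 0, 0, 50], [0, -38, -13.5, 0, 0, 0, 50], [0, -38, -13.5, 0, 0, 0, 50], [0, -38, -13.5, 0, 0, 0, 50]],
  ],
)

```text
time_s: 24.05
ee_pos: [0.5215, 0.0547, 0.1467]
eef_rot: [-0.306, 1.569, -3.099]
force: [0.5, 0.1, -1.0]
grip_width: 0.0608
```

Call:
play_rows(
  deltas=[
    [[0, -38, -13.5, 0, 0, 0, 50], [0, -38, -13.5, 0, 0, 0, 50], [0, -37, -13.5, 0, 0, 0, 50], [0, -30, -10, 0, 0, 0, 50], [0, 0, 0, 0, 0, 0, 50], [0, 0, 0, 0, 0, 0, 50]],
  ],
)

```text
time_s: 24.65
ee_pos: [0.5203, 0.2048, 0.1467]
eef_rot: [0.04, 1.569, -2.751]
force: [-0.6, -0.1, -0.9]
grip_width: 0.0607
```

```bash
python3 -c "
from m import *
to(523,211,125,-70)
s=cam('side')
i=cv2.resize(s['img'][280:430,240:420,::-1],None,fx=4,fy=4,interpolation=cv2.INTER_CUBIC)
cv2.imwrite('pics/s12.png',np.clip(i*1.4,0,255).astype(np.uint8))"
```

```text
t 24.65 pos [520.3 204.8 146.7] tooly -69.94 tilt [-1.8e-03 -8.0e-04 -1.0e+00] delta [21.6 -4.9 -4.7] F [-0.59 -0.14 -0.93] M [0.026 0.006 0.028] w 60.68
ax 0.001
```

View pics/s12.png

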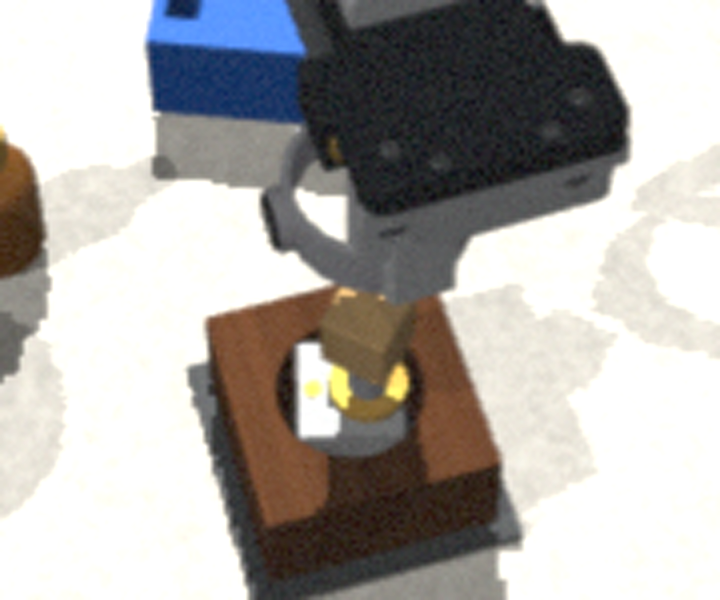

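Call:
play_rows(
  deltas=[
    [[5, -4.9, -4.7, 0, 0, 0, 50], [10, 0, 0, 0, 0, 0, 50], [7, 0, 0, 0, 0, 0, 50], [0, 0, 0, 0, 0, 0, 50], [0, 0, 0, 0, 0, 0, 50]],
  ],
)

```text
time_s: 25.2
ee_pos: [0.5235, 0.2107, 0.1256]
eef_rot: [-0.0, 1.57, -2.794]
force: [0.1, -0.1, -0.9]
grip_width: 0.0604
```

```bash
python3 -c "
from m import *
to(523,211,51.5,-70)
s=cam('side')
o=ctrl.get_obs();P=np.array(o['ee_pos'])
th=np.linspace(0,2*np.pi,60)
im=s['img'][:,:,::-1].copy()
i=cv2.resize(im[280:430,240:420],None,fx=4,fy=4,interpolation=cv2.INTER_CUBIC)
i=np.clip(i*1.4,0,255).astype(np.uint8)
for r,z in [(.0265,P[2]-.006),(.017,.095)]:
  p=(proj(s,np.c_[P[0]+r*np.cos(th),P[1]+r*np.sin(th),0*th+z])-[240,280]+.5)*4-.5
  cv2.polylines(i,[p.astype(int)],True,(0,255,0),1)
cv2.imwrite('pics/s13.png',i)"
```

```text
t 25.2 pos [523.5 210.7 125.6] tooly -70.03 tilt [-4.e-04 -1.e-04 -1.e+00] delta [74.1 -0.4  0.3] F [ 0.1  -0.06 -0.86] M [-0.037 -0.016  0.007] w 60.39
ax -0.0006
```

View pics/s13.png

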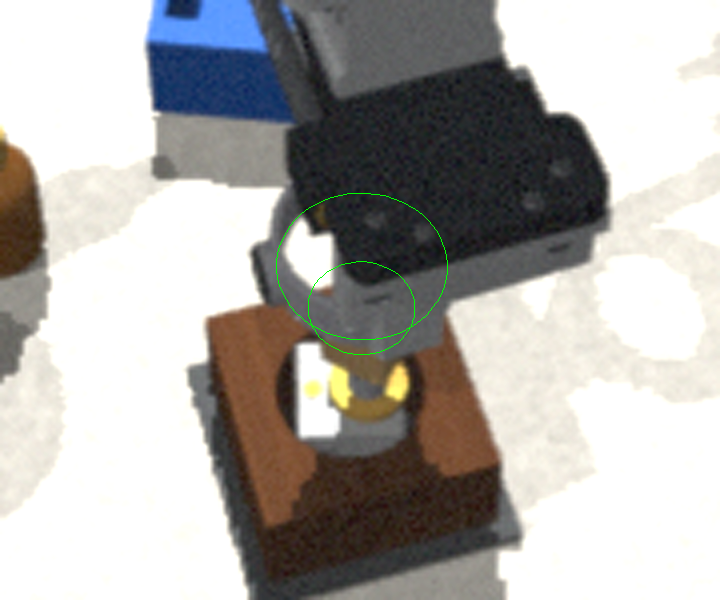

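The hoop (green circle, bottom edge) is centred over the head to within a few mm, and there is 9 mm of margin. Lowering.

Call:
play_rows(
  deltas=[
    [[8, 0, 0, 0, 0, 0, 50], [8, 0, 0, 0, 0, 0, 50], [6, 0, 0, 0, 0, 0, 50], [4, 0, 0, 0, 0, 0, 50], [4, 0, 0, 0, 0, 0, 50], [4, 0, 0, 0, 0, 0, 50], [0, 0, 0, 0, 0, 0, 50]],
  ],
)

```text
time_s: 25.95
ee_pos: [0.5233, 0.2109, 0.0913]
eef_rot: [0.001, 1.57, -2.791]
force: [0.3, -0.3, -0.3]
grip_width: 0.0604
```

```bash
python3 -c "
from m import *
to(523,211,51.5,-70)
s=cam('side')
i=cv2.resize(s['img'][280:430,240:420,::-1],None,fx=4,fy=4,interpolation=cv2.INTER_CUBIC)
cv2.imwrite('pics/s14.png',np.clip(i*1.4,0,255).astype(np.uint8))"
```

```text
t 25.95 pos [523.3 210.9  91.3] tooly -70.02 tilt [-7.e-04 -2.e-04 -1.e+00] delta [39.8 -0.2  0.2] F [ 0.32 -0.33 -0.25] M [-0.008 -0.012 -0.026] w 60.44
ax -0.0003
```

View pics/s14.png

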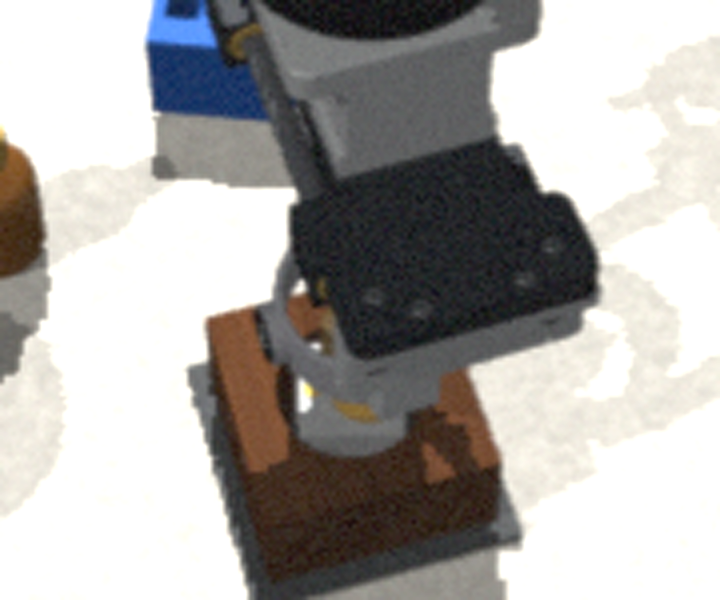

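The head is inside the hoop with no contact force. Down to just above the top.

Call:
play_rows(
  deltas=[
    [[6, 0, 0, 0, 0, 0, 50], [7, 0, 0, 0, 0, 0, 50], [7, 0, 0, 0, 0, 0, 50], [6, 0, 0, 0, 0, 0, 50], [5, 0, 0, 0, 0, 0, 50], [3, 0, 0, 0, 0, 0, 50], [2, 0, 0, 0, 0, 0, 50], [1, 0, 0, 0, 0, 0, 50], [0, 0, 0, 0, 0, 0, 50]],
  ],
)

```text
time_s: 26.9
ee_pos: [0.5236, 0.211, 0.0549]
eef_rot: [3.098, 1.571, 0.306]
force: [1.0, -0.1, -1.1]
grip_width: 0.0604
```

Call:
play_rows(
  deltas=[
    [[0.5, 0, 0, 0, 0, 0, 50], [0.5, 0, 0, 0, 0, 0, 50], [0.5, 0, 0, 0, 0, 0, 50], [0, 0, 0, 0, 0, 0, 50]],
  ],
)

```text
time_s: 27.3
ee_pos: [0.5235, 0.211, 0.0533]
eef_rot: [-0.735, 1.571, 2.755]
force: [-0.0, 0.2, -1.0]
grip_width: 0.0605
```

```bash
python3 -c "
from m import *
to(523,211,51.1,-70)
s=cam('side')
i=cv2.resize(s['img'][280:430,240:420,::-1],None,fx=4,fy=4,interpolation=cv2.INTER_CUBIC)
cv2.imwrite('pics/s15.png',np.clip(i*1.4,0,255).astype(np.uint8))"
```

```text
t 27.3 pos [523.5 211.   53.3] tooly -70.02 tilt [-0.  0. -1.] delta [ 2.2 -0.2  0.5] F [-0.03  0.18 -1.03] M [-0.034 -0.017 -0.011] w 60.49
ax -0.0003
```

View pics/s15.png

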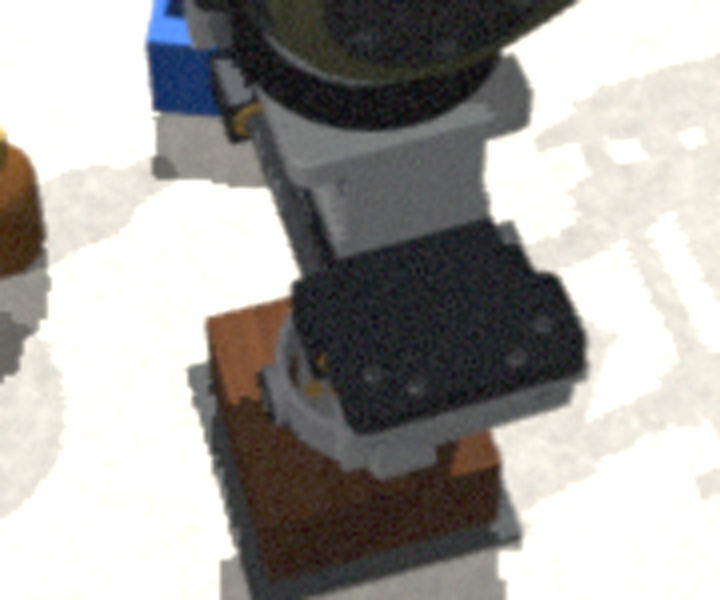

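Call:
play_rows(
  deltas=[
    [[0.5, 0, 0, 0, 0, 0, 50], [0.5, 0, 0, 0, 0, 0, 50], [0.4, 0, 0, 0, 0, 0, 50], [0, 0, 0, 0, 0, 0, 50]],
  ],
)

```text
time_s: 27.75
ee_pos: [0.5235, 0.2109, 0.0519]
eef_rot: [-0.148, 1.571, -2.941]
force: [0.1, -0.0, -1.2]
grip_width: 0.0602
```

Call:
play_rows(
  deltas=[
    [[0.4, 0, 0, 0, 0, 0, 50], [0.4, 0, 0, 0, 0, 0, 50], [0, 0, 0, 0, 0, 0, 50]],
  ],
)

```text
time_s: 28.05
ee_pos: [0.5235, 0.211, 0.0511]
eef_rot: [-0.317, 1.571, -3.11]
force: [-1.7, 0.8, -1.3]
grip_width: 0.0604
```

Call:
play_rows(
  deltas=[
    [[0.4, 0, 0, 0, 0, 0, 50], [0.4, 0, 0, 0, 0, 0, 50], [0, 0, 0, 0, 0, 0, 50]],
  ],
)

```text
time_s: 28.35
ee_pos: [0.5236, 0.211, 0.051]
eef_rot: [3.059, 1.57, 0.267]
force: [-3.7, -1.3, 7.6]
grip_width: 0.0604
```

Contact: +7.6 N and the TCP stopped at 51.0 mm, as predicted. I'll ease off slightly, then open.

Call:
play_rows(
  deltas=[
    [[-0.5, 0, 0, 0, 0, 0, 50], [0, 0, 0, 0, 0, 0, 50], [0, 0, 0, 0, 0, 0, 64], [0, 0, 0, 0, 0, 0, 75], [0, 0, 0, 0, 0, 0, 84], [0, 0, 0, 0, 0, 0, 84], [0, 0, 0, 0, 0, 0, 84]],
  ],
)

```text
time_s: 29.05
ee_pos: [0.5235, 0.2109, 0.0508]
eef_rot: [1.438, 1.571, -1.355]
force: [0.0, 0.4, 0.5]
grip_width: 0.0838
```

Call:
play_rows(
  deltas=[
    [[-8, 0, 0, 0, 0, 0, 84], [-15, 0, 0, 0, 0, 0, 84], [-25, 0, 0, 0, 0, 0, 84], [-35, 0, 0, 0, 0, 0, 84], [-45, 0, 0, 0, 0, 0, 84], [-40, 0, 0, 0, 0, 0, 84], [0, 0, 0, 0, 0, 0, 84]],
  ],
)

```text
time_s: 29.75
ee_pos: [0.5252, 0.2115, 0.2261]
eef_rot: [3.113, 1.56, 0.32]
force: [0.6, 0.4, 0.2]
grip_width: 0.0843
```

Call:
play_rows(
  deltas=[
    [[0, 45, 16, 0, 0, 0, 84], [0, 45, 16, 0, 0, 0, 84], [0, 45, 16, 0, 0, 0, 84], [0, 45, 16, 0, 0, 0, 84], [0, 0, 0, 0, 0, 0, 84], [0, 0, 0, 0, 0, 0, 84]],
  ],
)

```text
time_s: 30.35
ee_pos: [0.5248, 0.0192, 0.2194]
eef_rot: [3.026, 1.57, 0.231]
force: [-0.5, -0.0, 0.4]
grip_width: 0.0841
```

```bash
python3 -c "
from m import *
to(523,211,51.1,-70)
s=cam('side','s16.png');t=cam('top')
i=cv2.resize(s['img'][325:425,270:390,::-1],(480,400),interpolation=cv2.INTER_CUBIC)
j=cv2.resize(t['img'][210:290,175:239,::-1],(320,400),interpolation=cv2.INTER_CUBIC)
cv2.imwrite('pics/s17.png',np.clip(np.hstack([i,j])*1.5,0,255).astype(np.uint8))"
```

```text
t 30.35 pos [524.8  19.2 219.4] tooly -70.13 tilt [ 6.e-04  2.e-04 -1.e+00] delta [ 168.4 -181.   -63.3] F [-0.49 -0.04  0.38] M [ 0.025 -0.009 -0.027] w 84.11
ax -0.0024
```

View pics/s17.png

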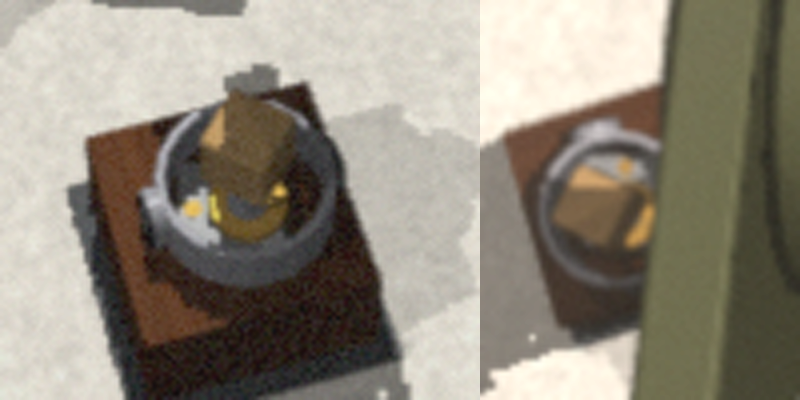

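View pics/s16.png

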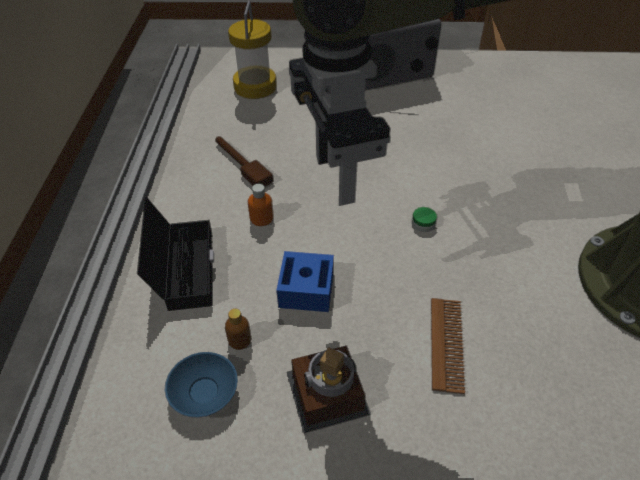

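The watch lies flat around the post (hoop about (248,190) in the zoom), the gripper is well clear, and every bystander is where it was. Handing in.

```bash
python3 -c "
from h import *
print(hand_in())"
```

```text
the job is handed in; nothing more can be done
None
```

The post is in the stand with the watch flat around it, and the job was handed in at about 30.4 s of the 72 s limit. `hand_in` returned no verdict, so the outcome below rests on my own checks.

- **Post:** I located the off-centre hole in both cameras and lowered the post in small steps.
  - **First push on the clip:** it reached 13.7 N with the post sitting slightly toward the nose. I backed off, moved it about 1 mm away, and went through at 8 N or less.
  - **Home:** the force dropped as the clip reached the groove. The collar then stopped firmly at the expected height, peaking at 16.7 N on the tool. The camera put the collar's front edge at the height of the stand's top.
- **Watch:** I gripped it across its y direction at 60 mm, lowered it around the post until it touched at 7.6 N, eased off and released. The last pictures show it flat and roughly centred on the post, with the gripper clear.
- **Bystanders:** by eye in the last side picture, nothing else on the ledge had moved.

- **Not measured:** I had no reading of the clip joint, so "snapped in" is inferred from the force drop and the collar height. I did not re-measure the post's height after setting the watch down.
- **Disagreements:** the two cameras disagreed by about 1.5–2 mm on the hole and stand, and by about 4 mm on the watch centre. I used values in between.

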